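# Clamp the tin in the quick-release vise

## Task

The closed tin standing in the vise on the walnut flap has to be held firmly so that its lid can be prised off later. Squeeze the two orange release tabs together, slide the vise's jaw up until its pad meets the tin, and let go of the tabs; then screw it tight by turning the red wing knob clockwise (seen from above) almost a quarter turn, as far as it will go, and let go. Leave the tin upright and the frosted glass jar where it stands.

Things in the scene. Friction and masses are not known exactly. Their poses are not given: they have to be found in the camera images.
- jaw: Green sliding jaw, 80 mm wide, on a bed 12 mm high. Origin at flap level, mid-width; z up, +y its slide direction to the tin, x across. Black sprung pad on its +y end, 64 mm wide, flat, face at y = 85 mm + 7 mm per rad of knob; touching it takes 4 N, then 0.7 N/mm over 14 mm, so pushing 3 mm too far is harmless; the screw bridges a gap of 8 mm at most. Deck 45, pad end 60 mm above flap.
- tabs (a point): Midpoint between the two upright orange release tabs on the jaw, 75 mm behind its origin (jaw's axes), 78 mm above the flap. Tabs: 30 mm long along y, tops 95 mm above the flap, outer faces 22 mm to either side along x. Pinched along x (10 to 14 N) each goes in 7 mm at most (44 mm overall to 30). Both in 2 mm or more: jaw slides along y with about 2 N. Let go: they spring out and lock it.
- knob (a joint): Turn (rad) of the red wing knob on the jaw; its upright axis is at x = 0, y = +10 mm of jaw. Grip: an upright bar 12 mm thick, 46 mm long, from 60 to 96 mm above the flap. At 0 the bar's length lies along the jaw's y; the value grows clockwise seen from above, to a stop at 1.5. Starts at 0 to 0.25. Takes 0.15 to 0.3 N m and stays where it is left.
- tin: The closed yellow tin with a steel lid rim: round, 70 mm across, 62 mm high, loose, about 280 g. Origin: centre of its underside, which stands on the vise's bed, 12 mm above the flap. It already stands against the fixed jaw (within 2 mm), so the sliding jaw must come to it.
- jar: Bystander: frosted glass jar with a wooden lid, 68 mm across, 94 mm high, loose on the flap beside the vise. Origin: centre of its underside. Leave it alone. (A blue bowl, a steel dish and a white scoop stand about as well.)
Things that resemble listed ones, but are neither listed nor needed, are in the scene too. What is shaped like the tin but black is not meant.

How it is judged:
By the outcome, as a careful person would: the job done as asked, in the order asked, and still so for the second after the job is handed in, with the robot touching nothing.
It also fails if it takes over 43 s, if anything falls off the work surface, if the arm or the gripper's body presses on something with over 40 N, if the wrist force passes 120 N, or if a joint passes its speed limit or range.

## Robot

A 6-joint arm with a two-finger parallel gripper is mounted at the origin on the work surface. World frame = base frame: x ahead of the robot, y to its left, z up, the work surface at z = 0. Lengths are in mm, angles in rad, forces in N, time in s.
With the tool pointing down it reaches from about 250 to 800 mm from the base axis. Payload 8.5 kg.
Tool frame: the origin (TCP) lies between the finger pads; the fingertips stand 22 mm ahead of it and the grasp point (between the pads) lies 3 mm ahead of it; z points along the fingers, y is the line along which they close (so a half turn about z gives the same grasp; the last joint's range is limited). The gripper opens to 85 mm and grips with 20 to 120 N. Pads are 22 mm wide; open, the fingers measure 114 mm over their backs; the gripper's body (76 mm by 85 mm) begins 54 mm behind the grasp point. The pads swing forward as they close: fully open they stand 13 mm farther back than shut.
Start: joints at [-1.222, 0.238, -0.013, 1.319, 0, 1.571], TCP at [179.413, -493.348, 253.276] pointing down, gripper open.
Joint ranges: [-2.66, 2.66], [-1.03, 1.9], [-1.14, 1.46], [-1.82, 2.27], [-1.45, 1.34], [-3.14, 3.14]. Speed limits (rad/s): [2.22, 2.22, 2.79, 3.14, 3.14, 3.14].

## Interface

Orientations are given as a rotation vector (axis times angle).
In Python, from bench import manip gives the robot as it stands.
- The arm moves only by the tool step_arm, never from a script. Its argument "series" is a list that holds one entry, the list of rows, each a list of 6 numbers: the shift along the tool's x, y, z in mm, then the turn, a rotation vector about the tool's x, y, z in rad. In form: [[[tx, ty, tz, wx, wy, wz], ...]]. A call has 1 to 8 rows; each row is the pose to reach, as a shift and turn from the pose commanded when the call began, along the tool's axes at that moment; what a row does not reach only later rows make up. A row lasts 1/8 s, in which the tool goes at most 62.5 mm and 10.7 degrees, less where a joint would pass 70% of its speed; a pose out of reach is approached as far as the arm can. A call with a gripper value outside its range is refused whole. "claw" is the opening, from 0 (shut) to 1 (fully open), set as the call begins (left out, the last holds). The fingers move at their own pace and stop on an object; "grip_force" is the grip in N (left out, the last holds). Time passes only in rows, so rows that repeat a pose let the fingers close. It gives the time, the measured TCP pose, the force, the opening and the grip force at its end, in the units of the state.
- manip.observe(): the state, without advancing time (a new reading comes with each control period).
- manip.get_image(name): name is "scene" or "side" or "wrist"; returns a dict with "frame" (420x560x3 uint8, red, green, blue), "range_z" (420x560 float32, mm along the optical axis (not along the pixel's ray), 0 where there is no reading), "vertical_fov" (degrees; the focal length in pixels is half the picture's height over the tangent of half this angle, whatever the lens; pixels are square), "cx", "cy" (the principal point, pixels), "cam_to_world" (4x4, takes a point from camera to world coordinates); the wrist camera has in their place "tool_from_camera" (4x4, takes a point from camera to tool coordinates, whose origin is the TCP and whose axes are the flange's). Camera axes: x right, y up, looking along -z (the intrinsics and any distortion apply to the point x, -y, -z); pixel columns grow to the right and rows downward; lengths in mm; the calibration is good to about 2 mm. A picture is of the moment at which its call begins: read the wrist's pose just before it.
- manip.sign_off(): hands the job in; it is judged then, once.
The state is a dict: "clock": time; "joint_positions": joint angles; "dq": joint speeds; "effort": joint torques, N m; "position": TCP position; "eef_rot": TCP orientation; "ft_force": force on the tool from outside, world axes, zero at the start; "moment": the same for the moment, N m; "width": finger opening in mm; "finger_force": force on a finger pad.
Only numpy, scipy, OpenCV 4.12 (cv2) and the standard library are available. Lean on these libraries where they do the work, as an engineer would, in place of code of your own. Each camera call takes 0.05 s, during which the arm holds its last target. There are 200 camera calls.

## Working session

There is one attempt and no reset: what is moved stays moved. The work goes in short steps, Python scripts to look and compute and a tool call to move; the robot and the scene stay as the last step left them, time stands still between calls to the robot, and variables do not carry over. Pictures are saved under pics/ and viewed, at most 10 in all, crops included, and the job is handed in when it is done.

Besides the shell and the picture viewer there is one more tool, called after "Request:" as a command line: name --argument value ..., lists and objects as JSON in quotes. step_arm: Moves the arm, as the interface text tells. Its arguments: {"type":"object","properties":{"series":{"type":"array"},"claw":{"type":"number"},"grip_force":{"type":"number"}},"required":["series"]}

```bash
mkdir -p pics; cat > h.py <<'E'
import numpy as np,cv2
from bench import manip
from scipy.spatial.transform import Rotation as R
def grab(n):
    s=manip.observe(); d=manip.get_image(n); d['s']=s
    if n=='wrist':
        T=np.eye(4);T[:3,:3]=R.from_rotvec(s['eef_rot']).as_matrix();T[:3,3]=s['position'];d['T']=T@np.array(d['tool_from_camera'])
    else: d['T']=np.array(d['cam_to_world'])
    return d
def pts(d):
    z=d['range_z'];h,w=z.shape;f=h/2/np.tan(np.radians(d['vertical_fov'])/2)
    v,u=np.mgrid[:h,:w];P=np.stack([(u-d['cx'])/f*z,-(v-d['cy'])/f*z,-z,np.ones_like(z)],-1)
    return (P@d['T'].T)[...,:3]
def ray(d,u,v,z):
    h=d['range_z'].shape[0];f=h/2/np.tan(np.radians(d['vertical_fov'])/2)
    r=d['T'][:3,:3]@np.array([(u-d['cx'])/f,-(v-d['cy'])/f,-1]);o=d['T'][:3,3];return o+r*(z-o[2])/r[2]
def save(d,n): cv2.imwrite(f'pics/{n}.png',d['frame'][...,::-1])
E
python3 - <<'E'
from h import *
for n in('scene','side','wrist'):
    d=grab(n);save(d,n+'0');print(n,{k:v for k,v in d.items() if k not in('frame','range_z','T','s')})
print(d['s'])
a=[cv2.imread(f'pics/{n}0.png') for n in('scene','side','wrist')]
cv2.imwrite('pics/a.png',cv2.resize(np.vstack([np.hstack(a[:2]),np.hstack([a[2],a[2]*0])]),(800,600)))
E
```

```text
scene {'vertical_fov': 46.224375941612884, 'cx': 279.5261189017916, 'cy': 212.6760672652125, 'cam_to_world': array([[-2.75198653e-01, -7.71783566e-01,  5.73250233e-01,
         1.06685751e+03],
       [ 9.61354365e-01, -2.25858498e-01,  1.57434823e-01,
         2.39516122e+02],
       [ 7.96782774e-03,  5.94422465e-01,  8.04113454e-01,
         8.77672780e+02],
       [ 0.00000000e+00,  0.00000000e+00,  0.00000000e+00,
         1.00000000e+00]])}
side {'vertical_fov': 48.662112825442634, 'cx': 285.37499343701563, 'cy': 211.4745083783025, 'cam_to_world': array([[-9.92490352e-01,  7.00145432e-02, -1.00303860e-01,
         4.58604002e+02],
       [-1.21060021e-01, -6.79737210e-01,  7.23396016e-01,
         7.58919087e+02],
       [-1.75320242e-02,  7.30106354e-01,  6.83108586e-01,
         7.17951060e+02],
       [ 0.00000000e+00,  0.00000000e+00,  0.00000000e+00,
         1.00000000e+00]])}
wrist {'vertical_fov': 67.96398149425609, 'cx': 278.8631238406614, 'cy': 211.46464705860794, 'tool_from_camera': array([[ 1.72796538e-04,  9.56606392e-01,  2.91383219e-01,
         7.53263489e+01],

[... 240 characters left out ...]
00000000e+00]])}
{'clock': 0.1, 'joint_positions': array([-1.22206278e+00,  2.38764532e-01, -1.41369790e-02,  1.31919049e+00,
        3.06112981e-07,  1.57078876e+00]), 'dq': array([-0.00114496, -0.00186729,  0.00073558, -0.00119849, -0.00044183,
        0.00026599]), 'effort': array([ 2.40488214e-05, -5.39720035e+01,  3.46998274e+01,  1.34122386e-02,
        3.60698735e-06, -1.10085782e-05]), 'position': array([ 179.28643853, -493.09495503,  252.73177432]), 'eef_rot': array([-3.09269659e+00, -5.44808099e-01,  3.52457560e-04]), 'ft_force': array([ 0.52267963,  0.09752735, -0.79073084]), 'moment': array([-0.02296528,  0.02676703,  0.02843113]), 'finger_force': 0.0, 'width': 85.59432667039523}
```

View pics/scene0.png

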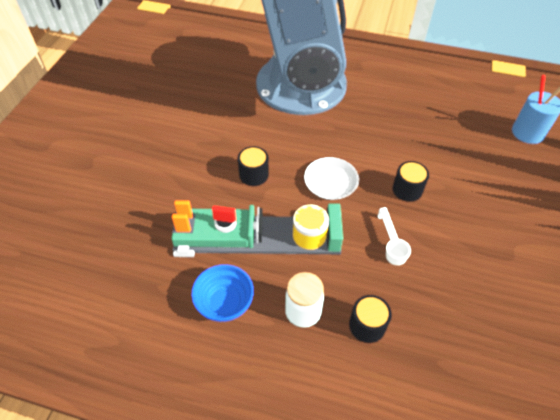

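View pics/side0.png

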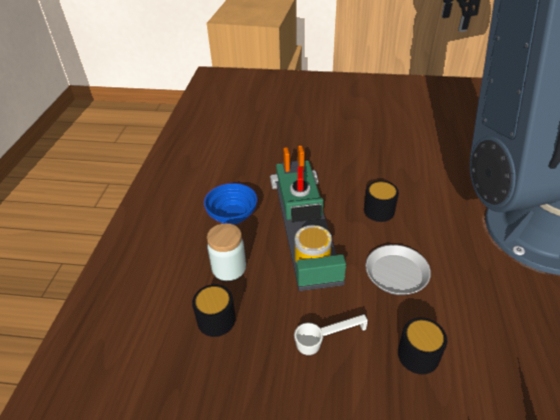

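The scene view shows the vise: tabs at (182,217), red knob (225,214), green jaw (215,228), pad (257,225), tin (310,227), fixed jaw (336,228). The jar is at (304,300). Things that could be mistaken for the tin are the black tins at (253,165), (411,181) and (370,318); I choose the yellow one standing in the vise. Tabs and knob have no doubles. In the side view the tabs are at (294,160), the knob at (300,180) and the tin at (312,245).

```bash
cat > m.py <<'E'
from h import *
def masks(d):
    hsv=cv2.cvtColor(d['frame'],cv2.COLOR_RGB2HSV);H,S,V=[hsv[...,i].astype(int) for i in range(3)]
    return dict(orange=(H>=7)&(H<=17)&(S>200)&(V>180),red=((H<5)|(H>175))&(S>200)&(V>120),green=(H>65)&(H<90)&(S>100)&(V>50),yellow=(H>18)&(H<30)&(S>180)&(V>180))
def box(d,roi,names=None):
    P=pts(d)
    for k,m in masks(d).items():
        r=np.zeros_like(m);r[roi[1]:roi[3],roi[0]:roi[2]]=1
        mm=(m&r).astype(np.uint8)
        n,l,st,c=cv2.connectedComponentsWithStats(mm)
        for i in range(1,n):
            if st[i,4]<25: continue
            q=P[(l==i)&(d['range_z']>0)]
            top=q[q[:,2]>np.percentile(q[:,2],95)-5] if len(q) else q
            print(k,st[i],c[i].round(1),'med',np.median(q,0).round(1),'z95',np.percentile(q[:,2],[5,95]).round(1),'top rect',cv2.minAreaRect(top[:,:2].astype(np.float32)))
E
python3 - <<'E'
from m import *
for n,roi in(('scene',(165,190,350,260)),('side',(260,140,360,300))):
    d=grab(n);print(n);box(d,roi)
    P=pts(d)
    q=P[(abs(P[...,2])<15)&(d['range_z']>0)];A=np.c_[q[:,:2],np.ones(len(q))];print('plane',np.linalg.lstsq(A,q[:,2],rcond=None)[0],np.median(q[:,2]))
    m=masks(d)['green'];q=P[m];x0,y0,x1,y1=roi
    o=cv2.resize(d['frame'][y0:y1,x0:x1],None,fx=4,fy=4,interpolation=cv2.INTER_CUBIC);cv2.imwrite(f'pics/c_{n}.png',o[:,:,::-1])
E
```

```text
scene
orange [175 204  14  11  99] [181.6 209.2] med [ 542.  -111.8   74.2] z95 [61.6 87.3] top rect ((542.4349365234375, -110.91297912597656), (4.034761905670166, 23.62841796875), 16.438064575195312)
orange [172 214  16  17 148] [179.5 223.9] med [ 574.6 -102.8   70.3] z95 [50.1 90.7] top rect ((574.6277465820312, -103.8466796875), (23.839855194091797, 9.480489730834961), 81.83415985107422)
red [214 210  20  12 174] [223.4 215.5] med [536.1 -22.8  79.6] z95 [64.6 92.1] top rect ((535.5314331054688, -22.863550186157227), (4.8415045738220215, 37.030059814453125), 3.76733136177063)
green [328 205  14  46 505] [334.2 228. ] med [491.3 195.9  59.7] z95 [23.2 62.7] top rect ((474.4471740722656, 192.75758361816406), (88.14154815673828, 22.98691177368164), 15.472260475158691)
green [ 172  206   82   41 1789] [217.9 231.3] med [556.1 -36.3  43.7] z95 [25.1 58. ] top rect ((519.1322631835938, 27.029380798339844), (74.86300659179688, 10.126507759094238), 15.564797401428223)
yellow [175 201  17  16  80] [184.1 204.6] med [ 537.8 -102.7   92.1] z95 [58.1 97. ] top rect ((538.700439453125, -110.2
[... 1075 characters left out ...]
3198242, 46.039093017578125), 5.794117450714111)
green [277 161  46  58 965] [296.7 188.8] med [548.4 -26.1  45.6] z95 [37.4 59.8] top rect ((516.4314575195312, 4.9655609130859375), (81.02177429199219, 72.9166488647461), 81.02478790283203)
green [ 297  255   49   31 1201] [320.6 270.1] med [472.7 200.5  51.9] z95 [18.2 62.4] top rect ((473.4014892578125, 192.69261169433594), (88.54015350341797, 26.91750144958496), 15.14593505859375)
yellow [297 250  31   9  96] [308.2 255. ] med [502.1 173.8  57.1] z95 [42.5 61.8] top rect ((491.56494140625, 172.16830444335938), (57.165016174316406, 16.52365493774414), 1.640824794769287)
plane [7.18833968e-05 3.79474638e-04 5.40151328e-01] 0.3548178499468122
```

View pics/c_scene.png

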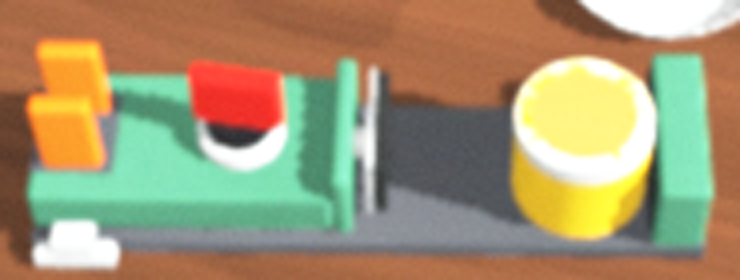

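The crop confirms it: the yellow tin with a steel rim is against the fixed jaw, with the tabs, red bar and black pad in place. The jaw's axis is about 15.3° from world y.

```bash
cat > go.py <<'E'
import sys
from h import *
# target x y z, yaw(deg) of tool y axis -> row from measured pose
def row(p,yaw):
    s=manip.observe();M=R.from_rotvec(s['eef_rot'])
    a=np.radians(yaw);y=np.array([np.cos(a),np.sin(a),0]);z=np.array([0,0,-1.]);x=np.cross(y,z)
    T=R.from_matrix(np.c_[x,y,z])
    return np.r_[M.inv().apply(np.array(p)-s['position']).round(1),(M.inv()*T).as_rotvec().round(4)]
if __name__=='__main__':
    a=list(map(float,sys.argv[1:]));print(row(a[:3],a[3]))
E
python3 go.py 535 -30 253 15.3
```

```text
[ 4.925e+02 -3.138e+02  2.000e-01 -6.000e-04 -5.000e-04 -1.489e+00]
```

Request:
step_arm --series '[[[492, -314, 0, 0, 0, -1.489], [492, -314, 0, 0, 0, -1.489], [492, -314, 0, 0, 0, -1.489], [492, -314, 0, 0, 0, -1.489], [492, -314, 0, 0, 0, -1.489], [492, -314, 0, 0, 0, -1.489], [492, -314, 0, 0, 0, -1.489], [492, -314, 0, 0, 0, -1.489]]]' --claw 1

```text
clock: 1.25
position: [484.6, -94.6, 253.5]
eef_rot: [1.898, 2.503, 0.0]
ft_force: [1.6, -0.7, -0.1]
width: 85.4
finger_force: 0.0
```

```bash
python3 go.py 535 -30 253 15.3
```

```text
[4.86e+01 6.59e+01 5.00e-01 5.00e-04 3.00e-04 6.10e-03]
```

Request:
step_arm --series '[[[48, 66, 0, 0, 0, 0], [48, 66, 0, 0, 0, 0], [48, 66, 0, 0, 0, 0], [48, 66, 0, 0, 0, 0]]]'

```text
clock: 1.75
position: [533.8, -33.7, 253.3]
eef_rot: [-1.907, -2.496, 0.001]
ft_force: [-0.3, 0.1, 0.6]
width: 85.5
finger_force: 0.0
```

```bash
cat > w.py <<'E'
from m import *
import sys
d=grab('wrist');save(d,sys.argv[1]);print(d['s']['position'],d['s']['joint_positions'].round(2));box(d,(0,0,560,420))
E
python3 w.py w1
```

```text
[533.7952549  -33.67794533 253.26119911] [-0.06  0.26  0.01  1.33 -0.    1.24]
orange [291 248   8  40  46] [292.1 268.9] med [566.  -98.4  93.2] z95 [65.3 94.4] top rect ((568.526123046875, -105.81658935546875), (5.48012638092041, 28.142623901367188), 28.569374084472656)
red [271 164  18  51 545] [278.7 189.9] med [532.1 -24.4  95.4] z95 [92.1 96.6] top rect ((532.2604370117188, -25.485607147216797), (11.894553184509277, 44.3005485534668), 6.366684436798096)
green [ 239  125   79  144 5809] [275.8 182.4] med [525.8 -15.1  44.7] z95 [43.3 59.6] top rect ((518.1913452148438, 24.48388671875), (76.6071548461914, 9.692098617553711), 15.265190124511719)
yellow [289  12  12   9  69] [294.5  16.1] med [506.7 119.7  73.8] z95 [72.6 75. ] top rect ((506.6685485839844, 119.50337219238281), (10.374017715454102, 3.897707223892212), 34.6363410949707)
yellow [293 244   8  42 242] [296.5 264.2] med [570.2 -91.8  93.7] z95 [56.  95.2] top rect ((571.7278442382812, -101.72254180908203), (6.971253395080566, 26.666412353515625), 16.473907470703125)
yellow [259 248   8  38 218] [263.  266.3] med [ 537.8 -102.8   94. ] z95 [66.7 95.3] top rect ((539.5902709960938, -110.84744262695312), (6.891674518585205, 27.09252166748047), 17.746679306030273)
```

View pics/w1.png

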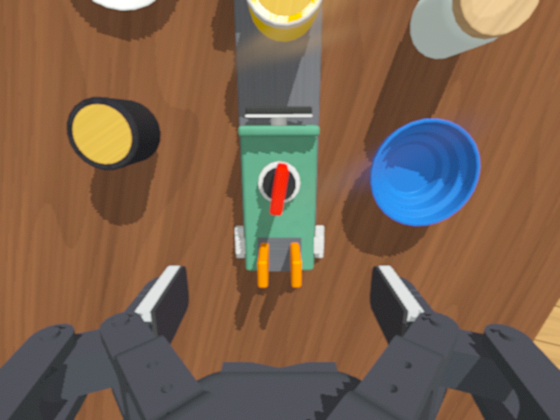

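The wrist view shows the tabs at (263,266) and (296,264), the knob bar at (279,190) turned slightly clockwise, the pad at (279,117), and the tin at the top (285,15). The bowl and jar are to the right, clear of the vise.

```bash
cat > jt.py <<'E'
from m import *
a=np.radians(15.3);ex=np.array([np.cos(a),np.sin(a)]);ey=np.array([-np.sin(a),np.cos(a)])
O=np.array([555,-106])+75*ey;print('O',O)
for n in('scene','side','wrist'):
    d=grab(n);P=pts(d);q=P[d['range_z']>0];J=np.c_[(q[:,:2]-O)@ex,(q[:,:2]-O)@ey,q[:,2]]
    def sel(x,y0,y1,z0,z1): return J[(abs(J[:,0])<x)&(J[:,1]>y0)&(J[:,1]<y1)&(J[:,2]>z0)&(J[:,2]<z1)]
    p=sel(30,78,100,30,62);print(n,'pad y',np.percentile(p[:,1],[50,90,97]).round(1),p[:,2].max().round(1),len(p))
    t=sel(45,105,215,68,80)
    if len(t)>200: print(' lid ',[np.round(v,1) for v in cv2.minEnclosingCircle(t[:,:2].astype(np.float32))],np.percentile(t[:,1],[1,99]).round(1),np.percentile(t[:,0],[1,99]).round(1))
    t=sel(8,105,215,20,66);print(' wall front',np.percentile(t[:,1],[2,10,50]).round(1) if len(t) else None,len(t))
    r=d['frame'];
    k=sel(30,60,110,40,62);h=np.histogram(k[:,1],np.arange(60,110,3));print(h[0])
E
python3 jt.py;python3 go.py 555 -106 175 15.3
```

```text
O [535.20952125 -33.65819362]
scene pad y [82.9 85.8 85.9] 61.9 117
 lid  [array([  3.4, 185.3]), np.float64(35.9)] [152. 214.] [-29.7  37.5]
 wall front [150.8 150.8 150.9] 6
[25 36 35  8 13 23 35 38 33  0  0  0  0  0  0  0]
side pad y [83.1 84.8 85.4] 61.9 328
 lid  [array([  6.4, 182.9]), np.float64(36.8)] [151.5 214.1] [-27.4  39.3]
 wall front [214.7 214.7 214.7] 2
[ 31  73  17   0  11  27  30 155  51   0   0   0   0   0   0   0]
wrist pad y [80.8 83.6 83.6] 61.7 438
 lid  [array([  3.5, 167.6]), np.float64(31.1)] [148.8 167.1] [-24.5  32. ]
 wall front [148.4 148.6 149.2] 200
[183 242  45  47  70 186 250 188   0   0   0   0   0   0   0   0]
[-7.51e+01  1.30e+00  7.86e+01  3.00e-04  1.00e-04 -1.80e-03]
```

Request:
step_arm --series '[[[-50, 1, 20, 0, 0, 0], [-75, 1.3, 60, 0, 0, 0], [-75, 1.3, 110, 0, 0, 0], [-75, 1.3, 145, 0, 0, 0], [-75, 1.3, 172, 0, 0, 0], [-75, 1.3, 172, 0, 0, 0], [-75, 1.3, 172, 0, 0, 0]]]' --claw 0.8

```text
clock: 2.82
position: [556.1, -105.3, 82.5]
eef_rot: [1.906, 2.496, 0.001]
ft_force: [0.5, 0.8, -0.5]
width: 68.0
finger_force: 0.0
```

```bash
python3 go.py 555 -106 81 15.3
```

```text
[-4.0e-01 -1.2e+00  1.5e+00  1.2e-03  5.0e-04 -6.0e-04]
```

Request:
step_arm --series '[[[0, -1, 1, 0, 0, 0], [0, -1, 1, 0, 0, 0], [0, -1, 1, 0, 0, 0], [0, -1, 1, 0, 0, 0], [0, -1, 1, 0, 0, 0], [0, -1, 1, 0, 0, 0]]]' --claw 0 --grip_force 30

```text
clock: 3.58
position: [553.8, -105.7, 82.4]
eef_rot: [1.906, 2.496, -0.002]
ft_force: [-10.2, -3.1, 16.9]
width: 28.5
finger_force: 29.1
```

Request:
step_arm --series '[[[0, -1, -1, 0, 0, 0], [0, -1, -1.5, 0, 0, 0], [0, -1, -1.5, 0, 0, 0]]]'

```text
clock: 3.95
position: [553.7, -105.7, 82.5]
eef_rot: [1.906, 2.497, -0.001]
ft_force: [-4.6, -2.8, 9.2]
width: 28.6
finger_force: 30.8
```

Request:
step_arm --series '[[[0, -1, -2, 0, 0, 0], [8, -1, -2, 0, 0, 0], [18, -1, -2, 0, 0, 0], [28, -1, -2, 0, 0, 0], [38, -1, -2, 0, 0, 0], [48, -1, -2, 0, 0, 0], [54, -1, -2, 0, 0, 0], [54, -1, -2, 0, 0, 0]]]'

```text
clock: 4.95
position: [538.6, -52.4, 82.8]
eef_rot: [-1.904, -2.497, -0.001]
ft_force: [3.6, 3.1, -13.3]
width: 28.3
finger_force: 32.8
```

```bash
cat > st.py <<'E'
from h import *
a=np.radians(15.3);ex=np.array([np.cos(a),np.sin(a)]);ey=np.array([-np.sin(a),np.cos(a)])
s=manip.observe();p=s['position'][:2]-[553.7,-105.7];f=s['ft_force']
print('jaw xy',p@ex,p@ey,'F',f[:2]@ex,f[:2]@ey,f[2],s['moment'].round(2))
E
python3 st.py;sed -i 's/150.8/150.8/' jt.py; python3 - <<'E'
from m import *
d=grab('scene');box(d,(165,190,350,260));save(d,'s2')
E
```

```text
jaw xy -0.4657490816965189 55.368247559945964 F 4.23035787284762 2.006374755180417 -13.273003690434278 [ 0.08 -0.98  0.06]
red [241 211  20  11 180] [250.7 215.7] med [521.4  29.9  79.4] z95 [64.9 92.6] top rect ((521.8071899414062, 30.02911376953125), (6.3459014892578125, 38.534706115722656), 6.051363468170166)
green [328 205  14  46 506] [334.3 227.9] med [490.9 195.9  59.5] z95 [24.7 62.6] top rect ((473.2142333984375, 192.24285888671875), (86.18875885009766, 22.85688018798828), 15.969411849975586)
green [ 199  206   81   41 1804] [244.2 231.7] med [541.8  13.9  43.9] z95 [24.9 57.7] top rect ((505.17559814453125, 80.17754364013672), (76.81843566894531, 8.237224578857422), 16.285198211669922)
yellow [294 228  34  21 325] [308.3 240.1] med [520.2 150.7  36. ] z95 [17.4 53.3] top rect ((515.0234375, 148.85548400878906), (22.49323844909668, 61.76295852661133), 6.45338249206543)
```

Request:
step_arm --series '[[[2, 0.5, 1.5, 0, 0, 0], [4, 0.7, 2, 0, 0, 0], [6, 0.7, 2, 0, 0, 0], [7, 0.7, 2, 0, 0, 0], [7, 0.7, 2, 0, 0, 0]]]'

```text
clock: 5.62
position: [537.2, -46.6, 82.6]
eef_rot: [1.906, 2.497, 0.0]
ft_force: [-2.8, -0.8, 6.5]
width: 28.5
finger_force: 34.8
```

```bash
python3 st.py
```

```text
jaw xy -0.3325816024170512 61.384636205191335 F -2.8977421665586824 -0.0376662017460369 6.545305684453367 [-0.37  0.68  0.24]
```

Request:
step_arm --series '[[[1, -0.3, -0.7, 0, 0, 0], [2, -0.3, -0.7, 0, 0, 0], [2, -0.3, -0.7, 0, 0, 0]]]'

```text
clock: 6.0
position: [536.6, -44.6, 82.7]
eef_rot: [1.906, 2.497, 0.0]
ft_force: [-0.5, -0.3, 1.1]
width: 28.3
finger_force: 34.3
```

```bash
python3 st.py
```

```text
jaw xy -0.3654795117802618 63.47795544288161 F -0.5643354461246382 -0.1746461586595681 1.0581290941845611 [-0.3   0.14  0.15]
```

Request:
step_arm --series '[[[0.7, 0, 0, 0, 0, 0], [1.4, 0, 0, 0, 0, 0], [2, 0, 0, 0, 0, 0], [2, 0, 0, 0, 0, 0]]]'

```text
clock: 6.5
position: [536.2, -43.0, 82.7]
eef_rot: [1.906, 2.497, 0.0]
ft_force: [0.2, -3.4, 3.6]
width: 28.0
finger_force: 34.6
```

```bash
python3 st.py
```

```text
jaw xy -0.3656656877485959 65.14834545696922 F -0.7070230456835805 -3.3123311045387815 3.6081473079164947 [-0.73  0.12  0.25]
```

Request:
step_arm --series '[[[0.7, 0, 0, 0, 0, 0], [1.4, 0, 0, 0, 0, 0], [2, 0, 0, 0, 0, 0], [2, 0, 0, 0, 0, 0]]]'

```text
clock: 7.0
position: [535.6, -40.9, 82.6]
eef_rot: [1.906, 2.497, 0.0]
ft_force: [0.9, -3.7, 4.4]
width: 28.2
finger_force: 34.8
```

```bash
python3 st.py
```

```text
jaw xy -0.3673869456999925 67.29988522410359 F -0.09848926271557172 -3.8097517718500375 4.37932490667313 [-0.88 -0.    0.17]
```

```bash
python3 jt.py | sed -n 2,4p; python3 - <<'E'
from m import *
d=grab('side');o=cv2.resize(d['frame'][140:300,250:360],None,fx=3.5,fy=3.5,interpolation=cv2.INTER_CUBIC)
e=grab('scene')['frame'][180:270,165:350];e=cv2.resize(e,(410,200),interpolation=cv2.INTER_CUBIC)
c=np.zeros((560,800,3),np.uint8);c[:o.shape[0],:385]=o[:560,:385];c[:200,388:798]=e
cv2.imwrite('pics/c3.png',c[...,::-1])
E
```

```text
scene pad y [89.4 97.8 99.6] 62.0 165
 lid  [array([  4.1, 187.2]), np.float64(36.5)] [155.1 214.3] [-29.4  37.4]
 wall front [105.4 109.5 129.9] 156
```

View pics/c3.png

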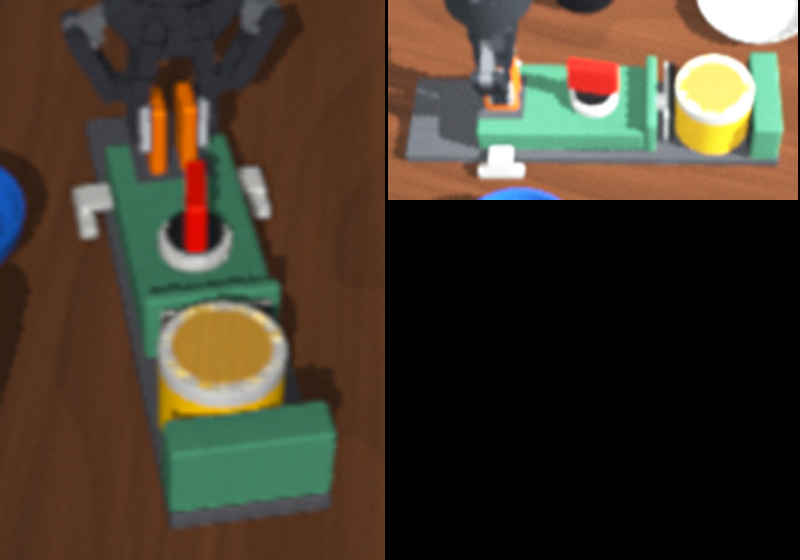

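The pad (scene inset, 665,100) is right at the tin (676,100), which stands upright against the fixed jaw. I'll push slightly more until the force rises.

Request:
step_arm --series '[[[0.5, 0, 0, 0, 0, 0], [1, 0, 0, 0, 0, 0], [1.5, 0, 0, 0, 0, 0], [1.5, 0, 0, 0, 0, 0]]]'

```text
clock: 7.75
position: [535.2, -39.8, 82.7]
eef_rot: [1.906, 2.496, -0.001]
ft_force: [0.2, -6.1, 4.8]
width: 28.0
finger_force: 34.8
```

```bash
python3 st.py
```

```text
jaw xy -0.4090419611250754 68.44873363841573 F -1.4144670093445528 -5.896789987475688 4.825371901096762 [-1.2  -0.02  0.23]
```

Request:
step_arm --series '[[[0, 0, 0, 0, 0, 0], [0, 0, 0, 0, 0, 0], [0, 0, 0, 0, 0, 0], [0, 0, 0, 0, 0, 0], [0, 0, -40, 0, 0, 0], [0, 0, -90, 0, 0, 0], [0, 0, -90, 0, 0, 0], [0, 0, -90, 0, 0, 0]]]' --claw 0.75

```text
clock: 8.75
position: [534.8, -39.3, 172.2]
eef_rot: [-1.906, -2.497, -0.0]
ft_force: [0.8, 0.7, -0.8]
width: 63.7
finger_force: 0.0
```

```bash
python3 w.py w4; python3 jt.py
```

```text
[534.82927403 -39.27783848 172.23881115] [-0.07  0.3  -0.14  1.13  0.    1.23]
orange [297 213   5  41  55] [297.8 234.4] med [549.1 -39.5  93.2] z95 [89.9 94.5] top rect ((549.381591796875, -39.302547454833984), (2.248809337615967, 26.07173728942871), 20.73430061340332)
orange [262 216   2  21  33] [262.5 225.1] med [524.9 -45.   70.1] z95 [66.2 83.4] top rect ((524.6057739257812, -43.954345703125), (0.12153410911560059, 12.38222885131836), 15.506037712097168)
red [ 266   63   27   79 1380] [278.9 102.2] med [514.1  40.2  95.4] z95 [94.  96.6] top rect ((514.1465454101562, 39.592613220214844), (11.608816146850586, 44.41402053833008), 6.059136867523193)
green [220  14  59  35 889] [241.2  25.3] med [474.9  82.   59.1] z95 [43.5 60.6] top rect ((481.4244689941406, 84.9513931274414), (38.37895584106445, 9.50607967376709), 15.521463394165039)
green [ 227   50  105  187 8372] [276.5 137.7] med [519.9  12.7  44.6] z95 [43.4 45.8] top rect ((523.2966918945312, 7.172706604003906), (77.5627212524414, 143.4785919189453), 15.774943351745605)
green [312 208  14  28 245] [318.9 223.1] med [571.8
[... 399 characters left out ...]
 ] z95 [59.6 95.4] top rect ((553.4370727539062, -35.94551467895508), (6.942169189453125, 26.527605056762695), 16.181947708129883)
O [535.20952125 -33.65819362]
scene pad y [89.3 97.7 99.6] 61.8 168
 lid  [array([  3.9, 189. ]), np.float64(36.5)] [155.1 214.2] [-29.5  37.2]
 wall front [105.3 109.4 129.9] 159
[30 19 21 24 17 31 16 30 15 32 15 30 14 39 30 41]
side pad y [91.5 97.9 99.2] 61.9 255
 lid  [array([  5.4, 185.7]), np.float64(36.0)] [153.2 213.9] [-27.4  38.8]
 wall front [105.4 107.3 129.2] 46
[11 14 17 14 20 17 21 27 31 28 46 45 47 28 39 26]
wrist pad y [89.  98.  99.4] 62.0 1886
 wall front [106.5 109.9 124.3] 1481
[242 242 237 272 256 263 245 260 269 248 241 269 237 305 264 376]
```

View pics/w4.png

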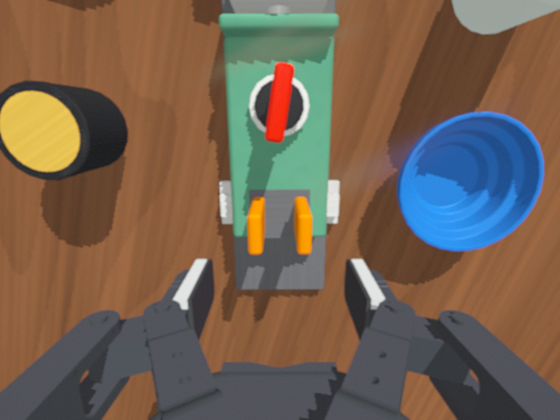

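The wrist view shows the tabs sprung out at (256,226) and (304,226), and the red bar at (279,102). The fingers are free.

```bash
python3 go.py 514.3 40.5 84 6.1;python3 go.py 514.3 40.5 172 6.1
```

```text
[ 8.220e+01  1.900e+00  8.740e+01 -2.000e-03 -7.000e-04  1.606e-01]
[ 8.230e+01  1.700e+00 -6.000e-01 -2.000e-03 -7.000e-04  1.606e-01]
```

Request:
step_arm --series '[[[45, 1, 0, 0, 0, 0.08], [82, 1.8, 0, 0, 0, 0.16], [82, 1.8, 5, 0, 0, 0.16], [82, 1.8, 45, 0, 0, 0.16], [82, 1.8, 80, 0, 0, 0.16], [82, 1.8, 87, 0, 0, 0.16], [82, 1.8, 87, 0, 0, 0.16], [82, 1.8, 87, 0, 0, 0.16]]]' --claw 0.45

```text
clock: 9.95
position: [516.1, 40.0, 86.7]
eef_rot: [2.099, 2.336, 0.002]
ft_force: [-0.2, 0.8, 1.1]
width: 38.5
finger_force: 0.0
```

```bash
python3 go.py 514.3 40.5 84 6.1
```

```text
[ 7.0e-01 -1.7e+00  2.7e+00  1.8e-03 -0.0e+00  4.0e-04]
```

Request:
step_arm --series '[[[0.5, -1.7, 2, 0, 0, 0], [0.5, -1.7, 2, 0, 0, 0], [0.5, -1.7, 2, 0, 0, 0], [0.5, -1.7, 2, 0, 0, 0], [0.5, -1.7, 2, 0, 0, 0], [0.5, -1.7, 2, 0, 0, 0]]]' --claw 0 --grip_force 50

```text
clock: 10.7
position: [513.2, 40.5, 84.2]
eef_rot: [2.099, 2.337, 0.0]
ft_force: [-2.1, -1.0, 6.4]
width: 11.2
finger_force: 49.4
```

```bash
python3 st.py
```

```text
jaw xy -0.5376179011723213 151.68645566918957 F -2.2370144777243968 -0.3856104077193842 6.354187844886557 [-0.13  0.62  0.09]
```

Request:
step_arm --series '[[[0, -0.3, -0.5, 0, 0, 0.12], [0, -0.3, -0.5, 0, 0, 0.26], [0, -0.3, -0.5, 0, 0, 0.4], [0, -0.3, -0.5, 0, 0, 0.54], [0, -0.3, -0.5, 0, 0, 0.68], [0, -0.3, -0.5, 0, 0, 0.68]]]'

```text
clock: 11.45
position: [513.6, 40.3, 84.2]
eef_rot: [2.757, 1.504, 0.001]
ft_force: [2.2, -2.1, -1.2]
width: 11.6
finger_force: 49.1
```

```bash
python3 st.py; python3 go.py 514.3 40.5 84 6.1
```

```text
jaw xy -0.14294911257080123 151.453396656072 F 1.5837468338136147 -2.5730699977812126 -1.2189427131032702 [-0.26 -0.45 -0.07]
[ 0.5     0.5     0.2     0.0011  0.     -0.6787]
```

Request:
step_arm --series '[[[0, 0, 0, 0, 0, 0.14], [0, 0, 0, 0, 0, 0.28], [0, 0, 0, 0, 0, 0.42], [0, 0, 0, 0, 0, 0.54], [0, 0, 0, 0, 0, 0.62], [0, 0, 0, 0, 0, 0.65], [0, 0, 0, 0, 0, 0.65]]]'

```text
clock: 12.32
position: [514.1, 39.2, 84.2]
eef_rot: [3.09, 0.547, 0.002]
ft_force: [4.7, -8.9, -4.0]
width: 11.3
finger_force: 49.0
```

```bash
python3 st.py; python3 go.py 514.3 40.5 84 6.1
```

```text
jaw xy -0.0066748753548496196 150.23423670969368 F 2.204678664745881 -9.812971894203654 -4.013851089751706 [-1.61 -0.89  0.19]
[ 0.7    -1.1     0.2     0.0032  0.0015 -1.3268]
```

Request:
step_arm --series '[[[0.3, 1.2, 0.5, 0, 0, 0.03], [0.3, 1.2, 0.5, 0, 0, 0.06], [0.3, 1.2, 0.5, 0, 0, 0.06], [0.3, 1.2, 0.5, 0, 0, 0.06]]]'

```text
clock: 12.82
position: [514.2, 38.8, 84.2]
eef_rot: [3.106, 0.458, 0.002]
ft_force: [-0.0, -5.3, 5.7]
width: 11.5
finger_force: 61.6
```

```bash
python3 st.py; python3 go.py 514.3 40.5 84 6.1
```

```text
jaw xy 0.04051916204853535 149.83411253705557 F -1.4321050491019933 -5.114401738118286 5.725948206327519 [-1.15  0.05  1.29]
[ 6.0000e-01 -1.6000e+00  2.0000e-01  2.0000e-03  6.0000e-04 -1.3847e+00]
```

The turning moment jumped to 1.3 N m, so the knob is at its stop. Now let go and rise.

Request:
step_arm --series '[[[0, 0, 0, 0, 0, -0.02], [0, 0, 0, 0, 0, -0.02], [0, 0, 0, 0, 0, -0.02], [0, 0, 0, 0, 0, -0.02], [0, 0, -40, 0, 0, 0], [0, 0, -100, 0, 0, 0], [0, 0, -150, 0, 0, 0], [0, 0, -150, 0, 0, 0]]]' --claw 0.45

```text
clock: 13.82
position: [515.7, 39.6, 237.5]
eef_rot: [3.109, 0.451, 0.011]
ft_force: [0.1, -0.3, -1.0]
width: 38.4
finger_force: 0.0
```

```bash
python3 w.py w5; python3 jt.py
```

```text
[515.66270053  39.6060122  237.45843013] [ 0.08  0.23 -0.07  1.27  0.    2.93]
orange [350 177  41   9 182] [369.4 181. ] med [558.3 -35.9  73.5] z95 [57.9 88. ] top rect ((558.4683227539062, -37.03723907470703), (0.6648008227348328, 24.126708984375), 15.28101634979248)
orange [348 209  41  16 321] [367.4 216. ] med [525.7 -46.9  72.6] z95 [52.1 90.4] top rect ((526.0111083984375, -47.58158493041992), (1.1265202760696411, 24.29266357421875), 13.962553977966309)
red [271 178  15  55 582] [279.1 205.1] med [518.4  39.3  95.3] z95 [89.3 96.6] top rect ((514.732177734375, 38.851844787597656), (45.34447479248047, 11.46712875366211), 19.60471534729004)
green [ 101  147   44   91 2002] [118.6 189.4] med [481.2 192.2  60.6] z95 [44.7 61.8] top rect ((473.5683288574219, 190.71827697753906), (87.56092071533203, 23.572336196899414), 15.657512664794922)
green [ 220  154  130   80 4599] [261.7 183.4] med [528.   65.9  44.7] z95 [41.6 59.7] top rect ((501.7991638183594, 89.66838836669922), (77.17675018310547, 9.331684112548828), 15.548430442810059)
green [289 204  65  27 997] [319.5 221. ] med [49
[... 672 characters left out ...]
11403846740723, 26.613033294677734), 15.59487247467041)
O [535.20952125 -33.65819362]
scene pad y [91.3 98.5 99.5] 62.0 208
 lid  [array([  3.8, 188.6]), np.float64(35.9)] [155.1 214.1] [-29.4  37.7]
 wall front [105.3 109.5 129.9] 146
[42 22 31 25 10 17  9 21 27 37 24 42 33 38 30 42]
side pad y [90.2 96.7 98.6] 62.0 288
 lid  [array([  5.6, 185.7]), np.float64(35.6)] [153.8 214.4] [-27.2  38.9]
 wall front [105.4 108.1 128.6] 49
[ 7  8  8 10  6 13 28 33 26 50 53 57 32 34 27 27]
wrist pad y [90.3 98.1 99.2] 61.9 1019
 lid  [array([  4.1, 186.5]), np.float64(35.6)] [152.7 213.9] [-27.8  37.6]
 wall front [106.2 110.3 128.9] 811
[169 172 139  61  33  33  33 118 169 169 164 153 156 171 173 173]
```

View pics/w5.png

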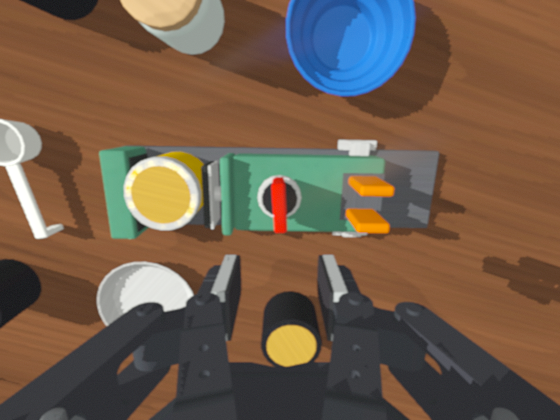

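The wrist view shows the bar at (279,205), turned across the jaw at 85.7°, or about 1.5 rad. The tin is upright at (165,191) between pad and fixed jaw, the tabs are sprung out, and the jar is untouched.

```bash
python3 -c "
from bench import manip
print(manip.sign_off())"
```

```text
the job is handed in; nothing more can be done
None
```

The job is handed in: the tin is clamped upright between the pad and the fixed jaw, with the jaw locked and the red knob at its stop (about 1.5 rad). The jar wasn't touched, and the robot finished clear of everything at about 14 s.

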